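Line up microscope objectives by length

ROBOT

A 6-joint arm with a two-finger parallel gripper is mounted at the origin on the work surface. World frame = base frame: x ahead of the robot, y to its left, z up, the work surface at z = 0. Lengths are in m, angles in rad, forces in N, time in s.
With the tool pointing down it reaches from about 0.275 to 0.75 m from the base axis. Payload 10.2 kg.
Tool frame: the origin (TCP) lies between the finger pads; the fingertips stand tips_ahead ahead of it and the grasp point (between the pads) lies 6 mm ahead of it (tips_ahead is the distance from the TCP to the fingertips, in m); z points along the fingers, y is the line along which they close (so a half turn about z gives the same grasp; the last joint's range is limited). The gripper opens to 85 mm and grips with 20 to 120 N. Pads are 22 mm wide; open, the fingers measure 114 mm over their backs; the gripper's body (76 mm by 85 mm) begins 54 mm behind the grasp point. The pads swing forward as they close: fully open they stand 13 mm farther back than shut.
Start: joints at [0.982, 0.313, 1.498, -0, 1.331, -0.223], TCP at [0.188, 0.49, 0.256] pointing down, gripper open.
Joint ranges: [-2.94, 2.94], [-0.97, 2.17], [0.19, 2.56], [-1.23, 4.37], [0.02, 3.11], [-2.88, 2.88]. Speed limits (rad/s): [2.39, 2.39, 3.01, 3.14, 3.14, 3.14].

INTERFACE

Orientations are given as a rotation vector (axis times angle).
In Python, from cell import sense, read_camera, camera_model, sign_off, recognise, regions_of, tips_ahead gives the robot as it stands.
- The arm moves only by the tool arm_command, never from a script. Its argument "series" is text: rows parted by semicolons, each of 7 numbers parted by spaces: the shift along the tool's x, y, z in cm, then the turn, a rotation vector about the tool's x, y, z in degrees, then the closure, from 0 (fully open) to 1 (shut). A call has 1 to 8 rows; each row shifts and turns the commanded pose from where the row before left it, along the tool's axes as they then stand; what a row does not reach is not made up. A row lasts 1/10 s, in which the tool goes at most 50 mm and 8.59 degrees, less where a joint would pass 70% of its speed; a pose out of reach is approached as far as the arm can. A call with a gripper value outside its range is refused whole. The fingers move at their own pace and stop on an object; "grip_force" is the grip in N (left out, the last holds). Time passes only in rows, so rows that do not move let the fingers close. It gives the time, the measured TCP pose, the force, the opening and the grip force at its end, in the units of the state.
- sense(): the state, without advancing time (a new reading comes with each control period).
- read_camera(name): name is "scene" or "side" or "wrist"; returns the picture (480x640x3 uint8, red, green, blue); there is no depth.
- camera_model(name): a dict with "camera_matrix" (3x3 intrinsics, pixels), "k1" (the pictures are not rectified: a ray, as slopes to the right and down, at radius r is drawn at 1 + k1 r^2 times it, then the intrinsics apply), "eye" and "attitude" of the camera in the world; the wrist camera has in their place "hand_eye" (4x4, takes a point from camera to tool coordinates, whose origin is the TCP and whose axes are the flange's). Camera axes: x right, y up, looking along -z (the intrinsics and any distortion apply to the point x, -y, -z); pixel columns grow to the right and rows downward; lengths in m; the calibration is good to about 2 mm. A picture is of the moment at which its call begins: read the wrist's pose just before it. camera_model takes no time and is no camera call.
- sign_off(): hands the job in; it is judged then, once.
Trained networks look in the newest picture that a camera, given by its name, has taken for a name from the list of things; names that differ only in an ending like _2 or _b are one class to them, and where a whole thing is asked for, a point or a joint stands for the part that bears it (a point fixed in the world has none). Each returns a list of dicts, best first, with "score" (0 to 1); they miss things now and then, are a little off and sometimes report something else, mostly with a low value. They report only what shows in the picture. A call takes as long as a camera call.
- recognise(camera, query): "position" ([column, row] in pixels, amid what is visible of it).
- regions_of(camera, query): "mask" (480x640 bool, what is visible of it) and "position" ([column, row] in pixels, amid what is visible of it).
The state is a dict: "time": time; "joints": joint angles; "qvel": joint speeds; "joint_efforts": joint torques, N m; "ee_pos": TCP position; "tcp_rot": TCP orientation; "wrist_force": force on the tool from outside, world axes, zero at the start; "ft_torque": the same for the moment, N m; "finger_gap": finger opening in m; "grasp_force": force on a finger pad.
Only numpy, scipy, OpenCV 4.12 (cv2) and the standard library are available. Lean on these libraries where they do the work, as an engineer would, in place of code of your own. Each camera call takes 0.05 s, during which the arm holds its last target. There are 200 camera calls.

TASK

Before they are screwed into the microscope, stand the four loose objectives upright on the four marks of the grey strip, one centred on each mark, in order of length: the shortest on the mark next to the red stud, then each longer one in turn, up to the longest at the far end. Set each one down gently: do not drop or topple any of them, and leave the amber oil bottle where it stands.

Things in the scene. Friction and masses are not known exactly. Their poses are not given: they have to be found in the camera images.
- obj_yellow: microscope objective (shortest of the four, 36 mm tall), standing upright with its nose up: an aluminium cylinder 28 mm in diameter from the underside up to 26 mm, then a yellow cone narrowing to 16 mm; yellow band near the top, black band at the foot; 60 to 180 g. Origin: centre of its underside; z up along its axis
- obj_green: microscope objective (second shortest of the four, 47 mm tall), standing upright with its nose up: an aluminium cylinder 28 mm in diameter from the underside up to 37 mm, then a green cone narrowing to 16 mm; green band near the top, black band at the foot; 60 to 180 g. Origin: centre of its underside; z up along its axis
- obj_blue: microscope objective (second longest of the four, 58 mm tall), standing upright with its nose up: an aluminium cylinder 28 mm in diameter from the underside up to 48 mm, then a blue cone narrowing to 16 mm; blue band near the top, black band at the foot; 60 to 180 g. Origin: centre of its underside; z up along its axis
- obj_black: microscope objective (longest of the four, 69 mm tall), standing upright with its nose up: an aluminium cylinder 28 mm in diameter from the underside up to 59 mm, then a black cone narrowing to 16 mm; black band near the top, black band at the foot; 60 to 180 g. Origin: centre of its underside; z up along its axis
- mark_a: one of four alike round marks (white disc with a black rim, 42 mm across, printed flat) 70 mm apart in one straight row on a grey strip 64 mm wide, 390 mm long and 8 mm thick, fixed to the table; order in the row a, b, c, d. Origin: its centre on the strip's top face, 8 mm above the table; y runs along the row from a to d
- mark_b: one of four alike round marks (white disc with a black rim, 42 mm across, printed flat) 70 mm apart in one straight row on a grey strip 64 mm wide, 390 mm long and 8 mm thick, fixed to the table; order in the row a, b, c, d. Origin: its centre on the strip's top face, 8 mm above the table; y runs along the row from a to d
- mark_c: one of four alike round marks (white disc with a black rim, 42 mm across, printed flat) 70 mm apart in one straight row on a grey strip 64 mm wide, 390 mm long and 8 mm thick, fixed to the table; order in the row a, b, c, d. Origin: its centre on the strip's top face, 8 mm above the table; y runs along the row from a to d
- mark_d: one of four alike round marks (white disc with a black rim, 42 mm across, printed flat) 70 mm apart in one straight row on a grey strip 64 mm wide, 390 mm long and 8 mm thick, fixed to the table; order in the row a, b, c, d. Origin: its centre on the strip's top face, 8 mm above the table; y runs along the row from a to d
- stud_red: red round stud, 22 mm in diameter, 12 mm high, fixed on the strip in line with the row, 63 mm beyond the centre of the end mark next to it (mark a at some starts, mark d at others; an aluminium-coloured stud stands at the other end). Origin: centre of its underside, on the strip's top face
- oil_bottle: small amber immersion-oil bottle with paper label and white cap, 26 mm in diameter, 44 mm tall, standing loose among the objectives; a bystander. Origin: centre of its underside

How it is judged:
By the outcome, as a careful person would: the job done as asked, in the order asked, and still so for the second after the job is handed in, with the robot touching nothing.
It also fails if it takes over 104 s, if anything falls off the work surface, if the arm or the gripper's body presses on something with over 40 N, if the wrist force passes 120 N, or if a joint passes its speed limit or range.

## Working session

There is one attempt and no reset: what is moved stays moved. The work goes in short steps, Python scripts to look and compute and a tool call to move; the robot and the scene stay as the last step left them, time stands still between calls to the robot, and variables do not carry over. Pictures are saved under pics/ and viewed, at most 14 in all, crops included, and the job is handed in when it is done.

Besides the shell and the picture viewer there is one more tool, called after "Call:" as name(argument=value, ...), one argument or row to a line, values as JSON. arm_command: Moves the arm, as the interface text tells. Its arguments: {"type":"object","properties":{"series":{"type":"string"},"grip_force":{"type":"number"}},"required":["series"]}

```bash
mkdir -p pics; cat > h.py <<'E'
import numpy as np, cv2
from scipy.spatial.transform import Rotation as R
from cell import *
def ray(cam,px,st=None):
    m=camera_model(cam); K=np.array(m["camera_matrix"]); k=m["k1"]
    d=np.array([(px[0]-K[0,2])/K[0,0],(px[1]-K[1,2])/K[1,1]]); u=d.copy()
    for _ in range(20): u=d/(1+k*(u@u))
    v=np.array([u[0],-u[1],-1])
    if "eye" in m:
        A=np.array(m["attitude"]); A=A if A.shape==(3,3) else R.from_rotvec(A).as_matrix()
        return np.array(m["eye"]),A@v
    H=np.array(m["hand_eye"]); T=R.from_rotvec(st["tcp_rot"]).as_matrix()
    return np.array(st["ee_pos"])+T@H[:3,3],T@H[:3,:3]@v
def onz(cam,px,z,st=None):
    o,v=ray(cam,px,st); return o+v*(z-o[2])/v[2]
def save(name,img): cv2.imwrite("pics/"+name+".png",img[:,:,::-1])
E
python3 - <<'E'
from h import *
s=sense(); print(s, tips_ahead)
for c in("scene","side","wrist"):
    save(c+"0",read_camera(c)); print(c,camera_model(c))
    for q in("obj_yellow","obj_green","obj_blue","obj_black","mark_a","stud_red","oil_bottle"):
        print(q,[(np.round(d["position"],1).tolist(),round(d["score"],2)) for d in recognise(c,q)])
E
```

```text
{'time': 0.0, 'joints': array([ 9.81602533e-01,  3.13416592e-01,  1.49843006e+00,  3.06715139e-06,
        1.33097990e+00, -2.23403541e-01]), 'qvel': array([-1.63434046e-04,  7.58097384e-04,  2.31122898e-04,  2.81565449e-05,
       -5.47392351e-04,  9.03065189e-04]), 'joint_efforts': array([ 1.81076421e-04, -4.12261891e+01, -2.59752649e+01, -6.26517658e-05,
        4.02520862e-03, -1.36655325e-05]), 'ee_pos': array([0.18767292, 0.49007436, 0.25575479]), 'tcp_rot': array([-5.71295829e-01, -3.08871193e+00,  1.77828682e-03]), 'wrist_force': array([ 0.21992979,  0.52291031, -0.07769962]), 'ft_torque': array([-0.01052399, -0.02175184,  0.03037151]), 'grasp_force': 0.0, 'finger_gap': 0.08563788960941357} 0.025
scene {'camera_matrix': array([[553.2901738 ,   0.        , 332.60755861],
       [  0.        , 553.2901738 , 243.32719731],
       [  0.        ,   0.        ,   1.        ]]), 'k1': -0.0198002124718363, 'eye': array([ 1.10360471, -0.61413539,  0.59982807]), 'attitude': array([0.93740885, 0.34637379, 0.69565297])}
obj_yellow [([175.2, 295.6], 0.63)]
obj_green [([340.8, 215.3], 0.64
[... 827 characters left out ...]
 195.3], 0.61)]
oil_bottle [([382.8, 347.8], 0.88)]
wrist {'camera_matrix': array([[386.22051108,   0.        , 321.16328622],
       [  0.        , 386.22051108, 239.97230475],
       [  0.        ,   0.        ,   1.        ]]), 'k1': -0.06230157878296921, 'hand_eye': array([[-4.54061667e-04,  9.51781909e-01,  3.06775149e-01,
         7.92178869e-02],
       [ 9.99999540e-01,  1.72887271e-04,  9.43722075e-04,
         1.25159809e-03],
       [ 8.45180079e-04,  3.06775437e-01, -9.51781549e-01,
        -1.19294432e-01],
       [ 0.00000000e+00,  0.00000000e+00,  0.00000000e+00,
         1.00000000e+00]])}
obj_yellow []
obj_green []
obj_blue []
obj_black []
mark_a []
stud_red []
oil_bottle []
```

```bash
python3 - <<'E'
from h import *
P=dict(yellow=([175.2,295.6],[382,150.1],.036),green=([340.8,215.3],[367.2,304.3],.047),blue=([376.7,189.2],[376,386.2],.058),black=([251.1,247.2],[382,201.4],.069))
for n,(a,b,h) in P.items():
    o1,v1=ray("scene",a);o2,v2=ray("side",b)
    t=np.linalg.lstsq(np.c_[v1,-v2],o2-o1,rcond=None)[0]; p,q=o1+t[0]*v1,o2+t[1]*v2
    print(n,((p+q)/2).round(4),"miss",np.linalg.norm(p-q).round(4),onz("scene",a,h/2).round(4)[:2],onz("side",b,h/2).round(4)[:2])
print("bottle",onz("side",[382.8,347.8],.022).round(4))
for a in([391.3,256.2],[366.3,269.5],[414.4,238.5],[344.2,290.1]): print("mk",onz("scene",a,.008).round(4))
for a in([262.1,326.2],[267.7,286.7],[275.1,253.9]): print("mk side",onz("side",a,.008).round(4))
print("stud",onz("scene",[315.4,305.6],.014).round(4),onz("side",[281.7,195.3],.014).round(4))
E
```

```text
yellow [ 0.4444 -0.2646  0.0151] miss 0.0011 [ 0.447  -0.2664] [ 0.4451 -0.2608]
green [0.4685 0.1095 0.0207] miss 0.0066 [0.4754 0.1062] [0.4659 0.1091]
blue [0.4523 0.2451 0.0223] miss 0.0061 [0.4634 0.2353] [0.4502 0.2462]
black [ 0.446  -0.1035  0.0344] miss 0.0014 [ 0.447  -0.1036] [ 0.4454 -0.104 ]
bottle [0.4405 0.182  0.022 ]
mk [0.6235 0.0828 0.008 ]
mk [0.6168 0.0185 0.008 ]
mk [0.619  0.1619 0.008 ]
mk [ 0.6275 -0.0528  0.008 ]
mk side [0.6283 0.1539 0.008 ]
mk side [0.6301 0.0799 0.008 ]
mk side [0.6271 0.0114 0.008 ]
stud [ 0.6255 -0.1209  0.014 ] [ 0.6324 -0.1224  0.014 ]
```

View pics/side0.png

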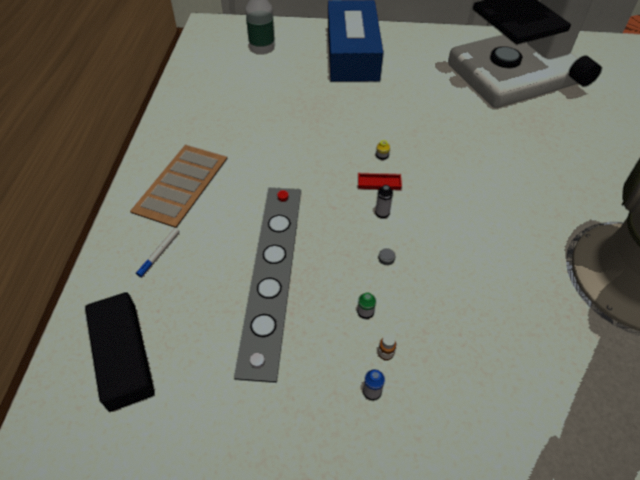

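View pics/scene0.png

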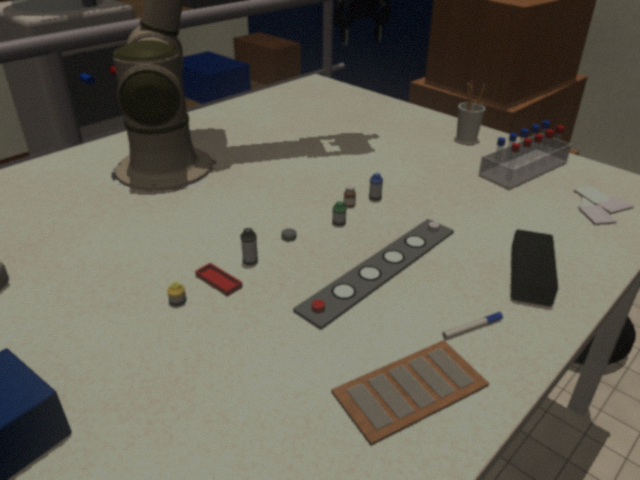

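The side picture shows the red stud at (283,196) and the marks at (279,223), (274,254), (269,288) and (263,325). The objectives are yellow (383,150), black (384,202), green (367,305) and blue (374,383), with the bottle at (388,347). The scene picture agrees: red stud at (318,305), at the −y end. I'll turn the tool so it closes along world x, because the neighbouring objects stand in a row along y.

Call:
arm_command(
  series="0 0 0 0 0 8.5 0;0 0 0 0 0 8.5 0;0 0 0 0 0 8.5 0;0 0 0 0 0 8.5 0;0 0 0 0 0 8.5 0;0 0 0 0 0 8.5 0;0 0 0 0 0 8.5 0;0 0 0 0 0 8.5 0",
)

```text
time: 2.0
ee_pos: [0.1878, 0.4903, 0.2563]
tcp_rot: [-2.208, -2.235, 0.0]
wrist_force: [0.1, 0.5, -0.2]
finger_gap: 0.0852
grasp_force: 0.0
```

Call:
arm_command(
  series="0 0 0 0 0 1 0;-4 4 0 0 0 0 0;-4 4 0 0 0 0 0;-4 4 0 0 0 0 0;-4 4 0 0 0 0 0;-4 4 0 0 0 0 0;-4 4 0 0 0 0 0;0 0 0 0 0 0 0",
)

```text
time: 2.8
ee_pos: [0.4034, 0.2746, 0.2562]
tcp_rot: [2.223, 2.219, -0.0]
wrist_force: [0.2, -0.5, 0.8]
finger_gap: 0.0857
grasp_force: 0.0
```

Call:
arm_command(
  series="-3 4.5 2 0 0 0 0;0 0 2 0 0 0 0;0 0 0 0 0 0 0;0 0 0 0 0 0 0",
)

```text
time: 3.2
ee_pos: [0.4388, 0.2528, 0.2194]
tcp_rot: [-2.218, -2.225, 0.0]
wrist_force: [-0.6, 0.6, -0.1]
finger_gap: 0.0851
grasp_force: 0.0
```

```bash
cat >> h.py <<'E'
def look(name,qs):
    s=sense(); im=read_camera("wrist"); save(name,im); print(s["time"],s["ee_pos"].round(4),s["tcp_rot"].round(3))
    for q,z in qs:
        for d in regions_of("wrist",q):
            m=d["mask"]; ys,xs=np.nonzero(m)
            print(q,round(d["score"],2),np.round(d["position"],1),"box",xs.min(),xs.max(),ys.min(),ys.max(),"area",m.sum(),"pos@z",z,onz("wrist",d["position"],z,s).round(4)[:2])
E
python3 -c "
from h import *
look('w1',[('obj_blue',.045),('obj_green',.035),('oil_bottle',.03)])"
```

```text
3.2 [0.4388 0.2528 0.2194] [-2.218 -2.225  0.   ]
obj_blue 0.87 [339.3 225.4] box 322 357 203 249 area 1370 pos@z 0.045 [0.4528 0.25  ]
obj_green 0.8 [350.5 359.1] box 335 365 335 382 area 1204 pos@z 0.035 [0.466 0.119]
oil_bottle 0.81 [320.3 289.7] box 301 329 270 313 area 1025 pos@z 0.03 [0.4379 0.1872]
```

View pics/w1.png

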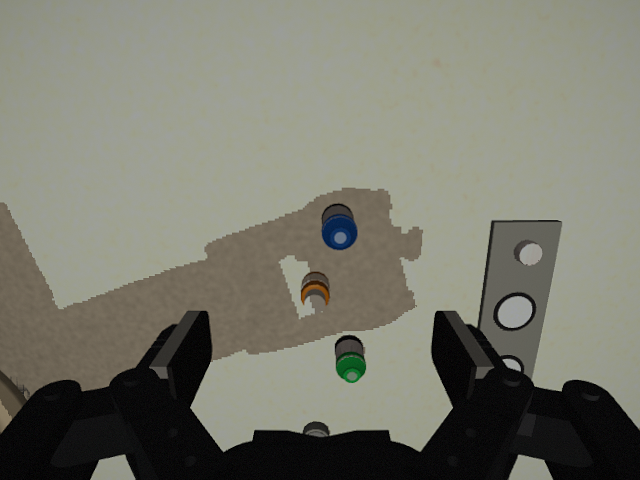

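The wrist picture shows the blue nose tip at (340,238), the green nose tip at (350,377), the bottle at (316,290), and an end mark at (515,311).

```bash
python3 -c "
from h import *
s=sense();print(s['ee_pos'],s['time'])
print(onz('wrist',(340,238),.058,s),onz('wrist',(350,377),.047,s),onz('wrist',(515,311),.008,s),onz('wrist',(339,206),.0,s))
look('w1b',[('obj_blue',.045),('mark_a',.008)])"
```

```text
[0.4389968  0.25288223 0.21997545] 3.4
[0.45344644 0.24367845 0.058     ] [0.46546714 0.10806535 0.047     ] [0.62894216 0.15320466 0.008     ] [0.45516032 0.25546753 0.        ]
3.4 [0.439  0.2529 0.22  ] [2.218e+00 2.223e+00 2.000e-03]
obj_blue 0.81 [338.8 224.1] box 320 357 203 249 area 1392 pos@z 0.045 [0.453  0.2511]
mark_a 0.84 [515.2 308.8] box 492 534 292 329 area 1224 pos@z 0.008 [0.6287 0.1556]
mark_a 0.78 [513.7 362.6] box 501 523 354 371 area 261 pos@z 0.008 [0.638  0.0934]
```

Call:
arm_command(
  series="-0.9 1.4 3 0 0 0 0;0 0 4 0 0 0 0;0 0 4 0 0 0 0;0 0 2 0 0 0 0;0 0 0 0 0 0 0;0 0 0 0 0 0 0",
)

```text
time: 4.15
ee_pos: [0.4536, 0.2435, 0.0899]
tcp_rot: [2.22, 2.222, 0.001]
wrist_force: [-0.0, -1.0, 1.4]
finger_gap: 0.0856
grasp_force: 0.0
```

```bash
python3 -c "
from h import *
look('w2',[('obj_blue',.045)])"
```

```text
4.15 [0.4536 0.2435 0.0899] [2.220e+00 2.222e+00 1.000e-03]
obj_blue 0.9 [320.6 279. ] box 289 350 236 322 area 4206 pos@z 0.045 [0.4531 0.2515]
```

View pics/w2.png

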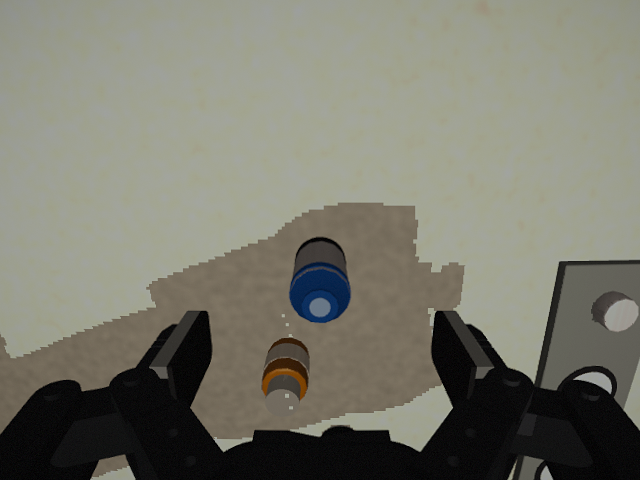

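Blue's nose tip is at (320,307), centred between the fingers; the bottle cap is at (285,400).

```bash
python3 -c "
from h import *
s=sense();print(onz('wrist',(320,307),.058,s),onz('wrist',(320,238),.0,s)-[0,.014,0])"
```

```text
[0.45326192 0.24365164 0.058     ] [0.45327862 0.24303667 0.        ]
```

Call:
arm_command(
  series="0 0 2 0 0 0 0;0 0 2 0 0 0 0;0 0 0.8 0 0 0 0;0 0 0 0 0 0 0.3;0 0 0 0 0 0 0.6;0 0 0 0 0 0 0.8;0 0 0 0 0 0 0.8;0 0 0 0 0 0 0.8",
  grip_force=25,
)

```text
time: 5.05
ee_pos: [0.4535, 0.2434, 0.0418]
tcp_rot: [2.22, 2.222, 0.002]
wrist_force: [-1.7, 0.2, 7.3]
finger_gap: 0.0275
grasp_force: 24.5
```

Call:
arm_command(
  series="0 0 -1 0 0 0 0.8;0 0 -2 0 0 0 0.8;0 0 -2 0 0 0 0.8;0 0 -1.5 0 0 0 0.8;0 0 0 0 0 0 0.8;0 0 0 0 0 0 0.8",
  grip_force=35,
)

```text
time: 5.65
ee_pos: [0.4529, 0.2433, 0.1058]
tcp_rot: [-2.221, -2.222, 0.0]
wrist_force: [-0.2, 0.2, -1.0]
finger_gap: 0.0268
grasp_force: 34.6
```

Call:
arm_command(
  series="-2.5 3 0 0 0 0 0.8;-3 3.5 0 0 0 0 0.8;-3 3.5 0 0 0 0 0.8;-3 3 0 0 0 0 0.8;-2.5 2.5 0 0 0 0 0.8;-2 2 0 0 0 0 0.8;0 0 0 0 0 0 0.8;0 0 0 0 0 0 0.8",
)

```text
time: 6.45
ee_pos: [0.6276, 0.0833, 0.1045]
tcp_rot: [-2.22, -2.22, 0.002]
wrist_force: [-0.6, 1.4, -1.5]
finger_gap: 0.0273
grasp_force: 34.9
```

```bash
python3 -c "
from h import *
look('w3',[('obj_blue',.1),('mark_a',.008),('stud_red',.014)])"
```

```text
6.45 [0.6276 0.0833 0.1045] [-2.22e+00 -2.22e+00  2.00e-03]
obj_blue 0.75 [323.1 332.9] box 282 360 268 397 area 8225 pos@z 0.1 [0.6281 0.0874]
mark_a 0.82 [320.4 132.4] box 281 357 92 172 area 4935 pos@z 0.008 [0.6268 0.1548]
mark_a 0.65 [321.4 248.5] box 286 356 221 277 area 3053 pos@z 0.008 [0.6273 0.0883]
mark_a 0.62 [322.2 429.4] box 298 349 417 436 area 740 pos@z 0.008 [ 0.6278 -0.0478]
```

View pics/w3.png

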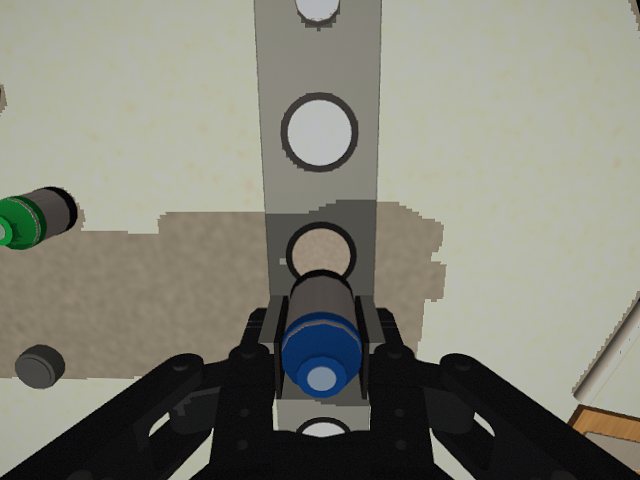

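Blue is held upright with its nose at (321,379). Mark d is centred at (319,132) in full view. The top edge of mark c's rim is at row 221.

```bash
python3 -c "
from h import *
s=sense();print(s['ee_pos'])
f=lambda p,z:onz('wrist',p,z,s).round(4)
print(f((319,92),.008),f((319,172.5),.008),f((281,132),.008),f((358,132),.008),'c top',f((321,221),.008),f((286,253),.008),f((356,253),.008),'nose',f((321,379),.1207),'foot top',f((320,268),.0627))"
```

```text
[0.62763466 0.08430941 0.10577775]
[0.626  0.1766 0.008 ] [0.626  0.1339 0.008 ] [0.6054 0.1559 0.008 ] [0.6473 0.156  0.008 ] c top [0.6272 0.1057 0.008 ] [0.6063 0.0859 0.008 ] [0.6481 0.086  0.008 ] nose [0.6273 0.0831 0.1207] foot top [0.6268 0.0985 0.0627]
```

Call:
arm_command(
  series="0.1 0 2 0 0 0 0.8;0 0 2 0 0 0 0.8;0 0 1 0 0 0 0.8;0 0 0.3 0 0 0 0.8;0 0 0 0 0 0 0.8;0 0 0 0 0 0 0.8",
)

```text
time: 7.25
ee_pos: [0.6287, 0.0845, 0.0539]
tcp_rot: [2.22, 2.222, 0.002]
wrist_force: [0.6, 0.5, -2.0]
finger_gap: 0.0275
grasp_force: 34.9
```

Call:
arm_command(
  series="0 0 0.1 0 0 0 0.8;0 0 0.1 0 0 0 0.8;0 0 0 0 0 0 0.8",
)

```text
time: 7.55
ee_pos: [0.6282, 0.0844, 0.051]
tcp_rot: [2.221, 2.222, 0.0]
wrist_force: [-0.3, 0.7, -1.1]
finger_gap: 0.0272
grasp_force: 34.9
```

Call:
arm_command(
  series="0 0 0.05 0 0 0 0.8;0 0 0.05 0 0 0 0.8;0 0 0 0 0 0 0.8",
)

```text
time: 7.85
ee_pos: [0.6283, 0.0844, 0.0499]
tcp_rot: [2.221, 2.222, 0.0]
wrist_force: [0.7, 0.2, -1.0]
finger_gap: 0.027
grasp_force: 34.9
```

Call:
arm_command(
  series="0 0 0.05 0 0 0 0.8;0 0 0 0 0 0 0.8;0 0 0 0 0 0 0.8",
)

```text
time: 8.15
ee_pos: [0.6283, 0.0844, 0.0498]
tcp_rot: [2.22, 2.222, 0.0]
wrist_force: [-2.4, -0.8, 4.6]
finger_gap: 0.0272
grasp_force: 35.3
```

Call:
arm_command(
  series="0 0 0.05 0 0 0 0.8;0 0 0 0 0 0 0.8;0 0 0 0 0 0 0.8",
)

```text
time: 8.45
ee_pos: [0.6283, 0.0844, 0.0498]
tcp_rot: [2.22, 2.222, 0.0]
wrist_force: [-4.8, -1.0, 8.7]
finger_gap: 0.0273
grasp_force: 35.8
```

Call:
arm_command(
  series="0 0 -0.05 0 0 0 0.8;0 0 0 0 0 0 0.55;0 0 0 0 0 0 0.4;0 0 0 0 0 0 0.2;0 0 0 0 0 0 0;0 0 0 0 0 0 0;0 0 -3 0 0 0 0;0 0 -4 0 0 0 0",
  grip_force=25,
)

```text
time: 9.25
ee_pos: [0.6272, 0.0845, 0.1184]
tcp_rot: [-2.218, -2.22, 0.005]
wrist_force: [0.9, 0.8, 1.0]
finger_gap: 0.0856
grasp_force: 0.0
```

Call:
arm_command(
  series="2 -5 -2 0 0 0 0;0 -5 0 0 0 0 0;0 -4 0 0 0 0 0;0 -2 0 0 0 0 0;0 0 0 0 0 0 0;0 0 0 0 0 0 0",
)

```text
time: 9.85
ee_pos: [0.4754, 0.1017, 0.1373]
tcp_rot: [2.22, 2.221, 0.001]
wrist_force: [0.0, 0.4, -0.4]
finger_gap: 0.0854
grasp_force: 0.0
```

```bash
python3 -c "
from h import *
look('w4',[('obj_green',.035),('obj_blue',.045),('mark_a',.008)])"
```

```text
9.85 [0.4754 0.1017 0.1373] [2.220e+00 2.221e+00 1.000e-03]
obj_green 0.62 [310.  235.4] box 283 330 203 260 area 2177 pos@z 0.035 [0.4686 0.1129]
obj_blue 0.63 [563.3 276.4] box 521 606 243 311 area 3613 pos@z 0.045 [0.6232 0.0898]
mark_a 0.86 [522.1 347.4] box 496 549 326 371 area 1828 pos@z 0.008 [0.6286 0.0152]
mark_a 0.78 [523.6 256.9] box 509 565 234 290 area 1096 pos@z 0.008 [0.6169 0.0888]
mark_a 0.64 [554.8 159.7] box 523 585 129 196 area 3268 pos@z 0.008 [0.6274 0.1562]
```

View pics/w4.png

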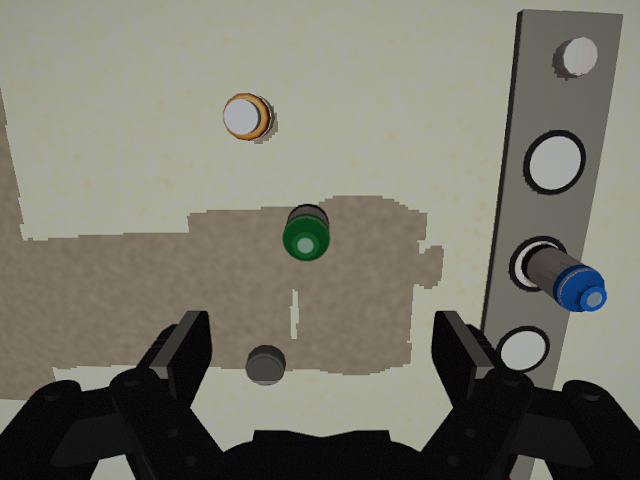

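Blue stands on mark c, with its nose at (594,298) and its foot inside the rim at (538,262). Green's nose is at (306,245), and mark b, which is free, is at (522,348).

```bash
python3 -c "
from h import *
s=sense();print(s['ee_pos'])
f=lambda p,z:onz('wrist',p,z,s).round(4)
print(f((306,245),.047),f((308,204),0),'blue nose',f((594,298),.066))"
```

```text
[0.47546659 0.10161064 0.13668185]
[0.4666 0.111  0.047 ] [0.4663 0.1245 0.    ] blue nose [0.6291 0.0858 0.066 ]
```

Call:
arm_command(
  series="0.9 -0.9 0 0 0 0 0;0 0 3 0 0 0 0;0 0 4 0 0 0 0;0 0 2 0 0 0 0;0 0 1.2 0 0 0 0;0 0 0 0 0 0 0;0 0 0 0 0 0 0",
)

```text
time: 10.75
ee_pos: [0.4662, 0.1109, 0.0356]
tcp_rot: [2.22, 2.222, 0.001]
wrist_force: [0.2, -0.4, -0.3]
finger_gap: 0.0855
grasp_force: 0.0
```

Call:
arm_command(
  series="0 0 0 0 0 0 0.3;0 0 0 0 0 0 0.6;0 0 0 0 0 0 0.8;0 0 0 0 0 0 0.8;0 0 0 0 0 0 0.8",
)

```text
time: 11.25
ee_pos: [0.4658, 0.1107, 0.0353]
tcp_rot: [2.22, 2.222, 0.0]
wrist_force: [-1.8, 0.7, 4.5]
finger_gap: 0.0274
grasp_force: 24.4
```

Call:
arm_command(
  series="0 0 -1 0 0 0 0.8;0 0 -2 0 0 0 0.8;0 0 -3 0 0 0 0.8;0 0 -2 0 0 0 0.8;-2 3 0 0 0 0 0.8;-2 3.5 0 0 0 0 0.8;-2 3.5 0 0 0 0 0.8;-2 3.2 0 0 0 0 0.8",
  grip_force=35,
)

```text
time: 12.05
ee_pos: [0.599, 0.0299, 0.1155]
tcp_rot: [2.22, 2.222, 0.0]
wrist_force: [-0.1, -0.1, -1.0]
finger_gap: 0.0271
grasp_force: 34.7
```

Call:
arm_command(
  series="-1.6 2 0 0 0 0 0.8;0 1 0 0 0 0 0.8;0 0 0 0 0 0 0.8;0 0 0 0 0 0 0.8",
)

```text
time: 12.45
ee_pos: [0.6272, 0.0152, 0.1149]
tcp_rot: [-2.22, -2.222, 0.001]
wrist_force: [-0.3, 0.3, -0.2]
finger_gap: 0.0269
grasp_force: 34.7
```

```bash
python3 -c "
from h import *
look('w5',[('obj_green',.1),('mark_a',.008),('stud_red',.014)])"
```

```text
12.45 [0.6272 0.0152 0.1149] [-2.220e+00 -2.222e+00  1.000e-03]
obj_green 0.67 [321.3 335. ] box 283 359 275 390 area 7050 pos@z 0.1 [0.627 0.012]
mark_a 0.89 [319.7  14.1] box 280 360 0 41 area 2613 pos@z 0.008 [0.6261 0.1473]
mark_a 0.83 [321.8 253. ] box 289 356 220 278 area 3183 pos@z 0.008 [0.6273 0.0135]
mark_a 0.64 [292.1 123.5] box 285 358 97 173 area 1221 pos@z 0.008 [0.6105 0.0911]
stud_red 0.63 [321.8 426.4] box 310 339 413 436 area 594 pos@z 0.014 [ 0.6275 -0.1175]
```

View pics/w5.png

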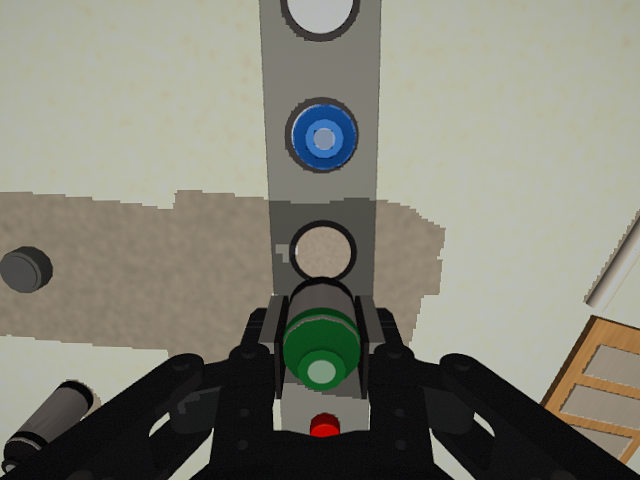

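Blue stands inside the mark c ring, with its nose at (324,139). Green is held with its nose at (321,372). The top edge of mark b is at row 220, and the red stud is at (323,425).

```bash
python3 -c "
from h import *
s=sense();print(s['ee_pos'])
f=lambda p,z:onz('wrist',p,z,s).round(4)
print('c',f((321,97),.008),f((285,135),.008),f((358,135),.008),'blue nose',f((324,139),.066),'b',f((322,220),.008),f((289,252),.008),f((356,252),.008),'nose',f((321,372),.1266),'foot',f((321,277),.08))"
```

```text
[0.62734579 0.01521524 0.11517334]
c [0.6269 0.1053 0.008 ] [0.6065 0.0848 0.008 ] [0.648  0.0848 0.008 ] blue nose [0.6282 0.0858 0.066 ] b [0.6276 0.0347 0.008 ] [0.6071 0.0141 0.008 ] [0.6488 0.0142 0.008 ] nose [0.627  0.0141 0.1266] foot [0.627  0.0284 0.08  ]
```

Call:
arm_command(
  series="0 0.1 2 0 0 0 0.8;0 0 3 0 0 0 0.8;0 0 1.5 0 0 0 0.8;0 0 0.4 0 0 0 0.8;0 0 0 0 0 0 0.8;0 0 0.1 0 0 0 0.8;0 0 0 0 0 0 0.8",
)

```text
time: 13.35
ee_pos: [0.6293, 0.0148, 0.0459]
tcp_rot: [2.22, 2.221, 0.002]
wrist_force: [0.1, -0.6, 0.0]
finger_gap: 0.0268
grasp_force: 34.7
```

Call:
arm_command(
  series="0 0 0.05 0 0 0 0.8;0 0 0.05 0 0 0 0.8;0 0 0 0 0 0 0.8",
)

```text
time: 13.65
ee_pos: [0.6288, 0.0148, 0.044]
tcp_rot: [2.221, 2.222, 0.0]
wrist_force: [0.7, -0.6, -1.1]
finger_gap: 0.0267
grasp_force: 34.7
```

Call:
arm_command(
  series="0 0 0.05 0 0 0 0.8;0 0 0 0 0 0 0.8;0 0 0 0 0 0 0.8",
)

```text
time: 13.95
ee_pos: [0.6288, 0.0148, 0.0434]
tcp_rot: [2.221, 2.222, 0.0]
wrist_force: [0.2, 0.2, -0.6]
finger_gap: 0.0268
grasp_force: 34.8
```

Call:
arm_command(
  series="0 0 0.05 0 0 0 0.8;0 0 0 0 0 0 0.8;0 0 0 0 0 0 0.8",
)

```text
time: 14.25
ee_pos: [0.6288, 0.0148, 0.0433]
tcp_rot: [2.22, 2.222, 0.0]
wrist_force: [-3.1, 0.2, 5.4]
finger_gap: 0.0269
grasp_force: 35.2
```

Call:
arm_command(
  series="0 0 0 0 0 0 0.8;0 0 0 0 0 0 0.55;0 0 0 0 0 0 0.4;0 0 0 0 0 0 0.2;0 0 0 0 0 0 0;0 0 0 0 0 0 0;0 0 -4 0 0 0 0;0 0 -4 0 0 0 0",
  grip_force=25,
)

```text
time: 15.05
ee_pos: [0.6282, 0.0149, 0.123]
tcp_rot: [-2.219, -2.221, 0.002]
wrist_force: [0.8, -1.1, -0.0]
finger_gap: 0.0852
grasp_force: 0.0
```

Call:
arm_command(
  series="-2 -4 -2.5 0 0 0 0;-3 -4.5 0 0 0 0 0;-3 -4.5 0 0 0 0 0;-3 -4 0 0 0 0 0;-1 -2 0 0 0 0 0;0 0 0 0 0 0 0;0 0 0 0 0 0 0",
)

```text
time: 15.75
ee_pos: [0.4469, -0.1005, 0.1476]
tcp_rot: [2.221, 2.221, 0.001]
wrist_force: [0.0, -0.3, -0.7]
finger_gap: 0.0854
grasp_force: 0.0
```

```bash
python3 -c "
from h import *
look('w6',[('obj_black',.05),('obj_yellow',.02),('obj_green',.04),('mark_a',.008)])"
```

```text
15.75 [ 0.4469 -0.1005  0.1476] [2.221e+00 2.221e+00 1.000e-03]
obj_black 0.89 [311.5 252.8] box 287 336 218 288 area 2781 pos@z 0.05 [ 0.441  -0.0987]
obj_yellow 0.89 [314.9 418.5] box 299 333 401 436 area 1063 pos@z 0.02 [ 0.4417 -0.2509]
obj_yellow 0.6 [587.1  71.3] box 574 625 29 97 area 1342 pos@z 0.02 [0.61   0.0083]
obj_green 0.65 [618.3  61.2] box 587 639 30 85 area 2315 pos@z 0.04 [0.6148 0.0122]
obj_green 0.55 [588.9  68.5] box 574 624 29 96 area 1353 pos@z 0.04 [0.5976 0.0075]
mark_a 0.65 [585.2 170.9] box 558 616 142 203 area 2853 pos@z 0.008 [ 0.6285 -0.0544]
mark_a 0.59 [586.   71.6] box 574 622 29 98 area 1279 pos@z 0.008 [0.6173 0.0095]
```

View pics/w6.png

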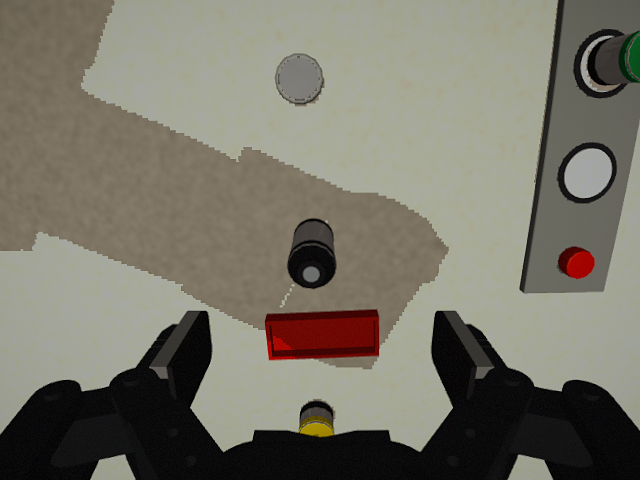

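Green stands on mark b. Black's nose is at (312,274), and the red tray spans (266–379, 310–360). Yellow is at (316,418), the free mark a at (587,172) and the red stud at (576,262).

```bash
python3 -c "
from h import *
s=sense();print(s['ee_pos'])
f=lambda p,z:onz('wrist',p,z,s).round(4)
print(f((312,274),.069),f((313,219),0),'tray',f((267,315),.01),f((378,310),.01),f((320,360),.0),'mark a',f((587,172),.008))"
```

```text
[ 0.44710114 -0.09985482  0.14710932]
[ 0.4418 -0.1035  0.069 ] [ 0.441  -0.0902  0.    ] tray [ 0.4065 -0.1617  0.01  ] [ 0.4892 -0.1574  0.01  ] [ 0.4461 -0.2082  0.    ] mark a [ 0.6295 -0.054   0.008 ]
```

Call:
arm_command(
  series="-0.4 -0.55 0 0 0 0 0;0 0 3 0 0 0 0;0 0 4 0 0 0 0;0 0 2 0 0 0 0;0 0 0.7 0 0 0 0;0 0 0 0 0 0 0;0 0 0 0 0 0 0",
)

```text
time: 16.7
ee_pos: [0.4416, -0.1046, 0.0512]
tcp_rot: [2.219, 2.221, 0.001]
wrist_force: [0.7, 0.3, -0.0]
finger_gap: 0.0853
grasp_force: 0.0
```

Call:
arm_command(
  series="0 0 0 0 0 0 0.3;0 0 0 0 0 0 0.6;0 0 0 0 0 0 0.8;0 0 0 0 0 0 0.8;0 0 0 0 0 0 0.8",
)

```text
time: 17.2
ee_pos: [0.4413, -0.1043, 0.0506]
tcp_rot: [2.22, 2.222, 0.0]
wrist_force: [-1.0, -0.0, 4.3]
finger_gap: 0.0273
grasp_force: 24.5
```

Call:
arm_command(
  series="0 0 -1 0 0 0 0.8;0 0 -2.5 0 0 0 0.8;0 0 -3 0 0 0 0.8;0 0 -2.5 0 0 0 0.8;3 0 0 0 0 0 0.8;4 1 0 0 0 0 0.8;4 2 0 0 0 0 0.8;4 3 0 0 0 0 0.8",
  grip_force=35,
)

```text
time: 18.0
ee_pos: [0.5008, 0.0474, 0.141]
tcp_rot: [-2.221, -2.222, 0.0]
wrist_force: [1.7, -1.7, -1.2]
finger_gap: 0.0273
grasp_force: 34.8
```

Call:
arm_command(
  series="4 3 0 0 0 0 0.8;3.5 3.5 0 0 0 0 0.8;2.5 3.5 0 0 0 0 0.8;0.9 2.5 0 0 0 0 0.8;0 0 0 0 0 0 0.8;0 0 0 0 0 0 0.8",
)

```text
time: 18.6
ee_pos: [0.6254, 0.1548, 0.14]
tcp_rot: [-2.22, -2.222, 0.002]
wrist_force: [-0.4, -0.3, -0.4]
finger_gap: 0.0271
grasp_force: 35.1
```

```bash
python3 -c "
from h import *
look('w7',[('obj_black',.1),('mark_a',.008)])"
```

```text
18.6 [0.6254 0.1548 0.14  ] [-2.220e+00 -2.222e+00  2.000e-03]
obj_black 0.56 [322.4 336.3] box 281 361 263 405 area 9028 pos@z 0.1 [0.6257 0.1354]
obj_black 0.41 [327.7 419.4] box 307 344 401 435 area 1114 pos@z 0.1 [0.6285 0.0856]
mark_a 0.58 [307.9 404.5] box 299 350 395 420 area 315 pos@z 0.008 [0.6144 0.0146]
mark_a 0.58 [323.7 237.8] box 293 353 209 264 area 2715 pos@z 0.008 [0.6267 0.1551]
```

View pics/w7.png

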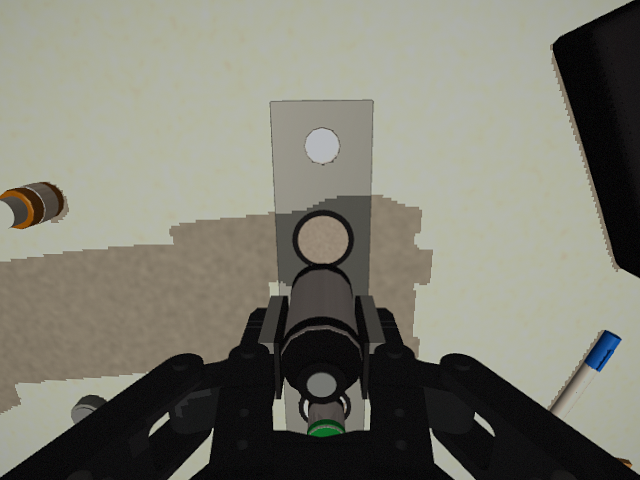

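Black is held with its nose at (321,384). Mark d's ring is at (323,239), almost wholly visible, and green stands in its ring at (325,410).

```bash
python3 -c "
from h import *
s=sense();print(s['ee_pos'])
f=lambda p,z:onz('wrist',p,z,s).round(4)
print('d',f((323,209.5),.008),f((293,239),.008),f((353,239),.008),'nose',f((321.5,384),.1586),'foot',f((321,263),.09))"
```

```text
[0.62523703 0.15434075 0.14062819]
d [0.6262 0.1743 0.008 ] [0.6056 0.1536 0.008 ] [0.6467 0.1536 0.008 ] nose [0.6251 0.1536 0.1586] foot [0.6249 0.168  0.09  ]
```

Call:
arm_command(
  series="0.05 0.1 3 0 0 0 0.8;0 0 3 0 0 0 0.8;0 0 1.5 0 0 0 0.8;0 0 0.4 0 0 0 0.8;0 0 0 0 0 0 0.8;0 0 0.1 0 0 0 0.8;0 0 0 0 0 0 0.8",
)

```text
time: 19.45
ee_pos: [0.6274, 0.1554, 0.0615]
tcp_rot: [2.22, 2.221, 0.002]
wrist_force: [-0.6, 0.2, -0.7]
finger_gap: 0.0272
grasp_force: 35.1
```

Call:
arm_command(
  series="0 0 0.05 0 0 0 0.8;0 0 0.05 0 0 0 0.8;0 0 0 0 0 0 0.8",
)

```text
time: 19.75
ee_pos: [0.627, 0.1554, 0.0594]
tcp_rot: [2.221, 2.222, 0.0]
wrist_force: [-0.0, 0.6, -1.1]
finger_gap: 0.027
grasp_force: 35.1
```

Call:
arm_command(
  series="0 0 0.05 0 0 0 0.8;0 0 0 0 0 0 0.8;0 0 0 0 0 0 0.8",
)

```text
time: 20.05
ee_pos: [0.6269, 0.1554, 0.0587]
tcp_rot: [-2.221, -2.222, 0.0]
wrist_force: [-0.9, -0.6, -1.0]
finger_gap: 0.0271
grasp_force: 35.1
```

Call:
arm_command(
  series="0 0 0.05 0 0 0 0.8;0 0 0 0 0 0 0.8;0 0 0 0 0 0 0.8",
)

```text
time: 20.35
ee_pos: [0.627, 0.1553, 0.0587]
tcp_rot: [2.22, 2.222, 0.0]
wrist_force: [-2.3, -0.2, 4.4]
finger_gap: 0.027
grasp_force: 35.5
```

Call:
arm_command(
  series="0 0 0 0 0 0 0.8;0 0 0 0 0 0 0.55;0 0 0 0 0 0 0.4;0 0 0 0 0 0 0.2;0 0 0 0 0 0 0;0 0 0 0 0 0 0;0 0 -4 0 0 0 0;0 0 -4 0 0 0 0",
  grip_force=25,
)

```text
time: 21.15
ee_pos: [0.6264, 0.1553, 0.1384]
tcp_rot: [-2.22, -2.221, 0.003]
wrist_force: [-0.3, -0.8, 0.3]
finger_gap: 0.0853
grasp_force: 0.0
```

Call:
arm_command(
  series="-2 -2 -2 0 0 0 0;-4 -2 0 0 0 0 0;-4 -2 0 0 0 0 0;-4 -2 0 0 0 0 0;-4 -2 0 0 0 0 0;-4 -2 0 0 0 0 0;-4 -2 0 0 0 0 0;-4 -2 0 0 0 0 0",
)

```text
time: 21.95
ee_pos: [0.4662, -0.1462, 0.1585]
tcp_rot: [2.22, 2.222, 0.0]
wrist_force: [0.2, -0.4, 0.0]
finger_gap: 0.0851
grasp_force: 0.0
```

Call:
arm_command(
  series="-4 -1 0 0 0 0 0;-4 -1 0 0 0 0 0;-3 0 0 0 0 0 0;0 0 0 0 0 0 0;0 0 0 0 0 0 0",
)

```text
time: 22.45
ee_pos: [0.4471, -0.2547, 0.1581]
tcp_rot: [-2.221, -2.221, -0.0]
wrist_force: [-0.2, 0.6, 0.0]
finger_gap: 0.0852
grasp_force: 0.0
```

```bash
python3 -c "
from h import *
look('w8',[('obj_yellow',.02),('stud_red',.02),('mark_a',.008)])"
```

```text
22.45 [ 0.4471 -0.2547  0.1581] [-2.221 -2.221 -0.   ]
obj_yellow 0.63 [314.6 242.3] box 295 335 219 265 area 1546 pos@z 0.02 [ 0.4422 -0.2596]
stud_red 0.98 [606.6  31.5] box 588 627 11 48 area 1185 pos@z 0.02 [ 0.6262 -0.1204]
mark_a 0.53 [605.5  30.8] box 588 628 11 48 area 1188 pos@z 0.008 [ 0.6337 -0.1175]
```

View pics/w8.png

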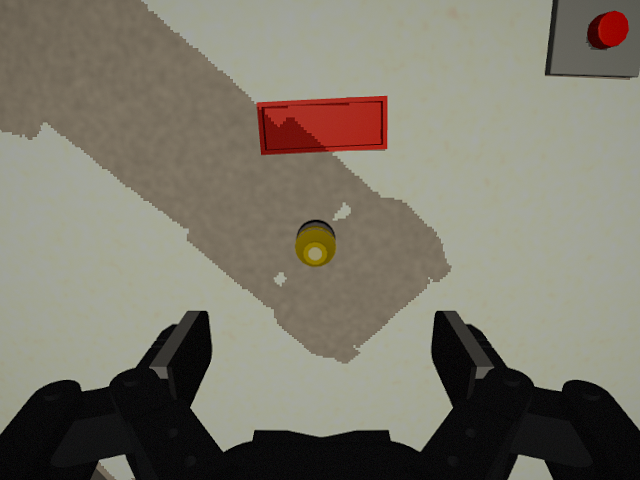

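Yellow's nose is at (315,254) and the rear edge of its foot at (316,220). The tray is well clear at rows 97–155.

```bash
python3 -c "
from h import *
s=sense();print(s['ee_pos'])
f=lambda p,z:onz('wrist',p,z,s).round(4)
print(f((315,254),.036),f((316,219.5),0),'tray',f((320,155),0))"
```

```text
[ 0.4474493  -0.25373499  0.15831958]
[ 0.4431 -0.2616  0.036 ] [ 0.4434 -0.2475  0.    ] tray [ 0.4463 -0.2003  0.    ]
```

Call:
arm_command(
  series="-0.75 -0.4 1 0 0 0 0;0 0 4 0 0 0 0;0 0 4 0 0 0 0;0 0 2.5 0 0 0 0;0 0 1 0 0 0 0;0 0 0 0 0 0 0;0 0 0 0 0 0 0",
)

```text
time: 23.35
ee_pos: [0.4437, -0.2627, 0.0342]
tcp_rot: [2.219, 2.221, 0.0]
wrist_force: [0.0, 0.2, 1.6]
finger_gap: 0.0856
grasp_force: 0.0
```

```bash
python3 -c "
from h import *
print(sense()['ee_pos'])"
```

```text
[ 0.44368218 -0.26270545  0.03422817]
```

Call:
arm_command(
  series="0.1 0 0.4 0 0 0 0;0 0 0 0 0 0 0;0 0 0 0 0 0 0.3;0 0 0 0 0 0 0.6;0 0 0 0 0 0 0.8;0 0 0 0 0 0 0.8;0 0 0 0 0 0 0.8",
)

```text
time: 24.05
ee_pos: [0.4433, -0.2614, 0.0295]
tcp_rot: [2.22, 2.222, 0.0]
wrist_force: [-0.4, -0.1, 3.4]
finger_gap: 0.0271
grasp_force: 24.6
```

Call:
arm_command(
  series="0 0 -1 0 0 0 0.8;0 0 -2 0 0 0 0.8;0 0 -3 0 0 0 0.8;0 0 -2 0 0 0 0.8;2 2 0 0 0 0 0.8;3 3 0 0 0 0 0.8;3.5 3 0 0 0 0 0.8;3.5 3 0 0 0 0 0.8",
  grip_force=35,
)

```text
time: 24.85
ee_pos: [0.5541, -0.1399, 0.1099]
tcp_rot: [2.221, 2.221, 0.0]
wrist_force: [1.0, -0.5, -0.9]
finger_gap: 0.0266
grasp_force: 34.6
```

Call:
arm_command(
  series="3.5 3 0 0 0 0 0.8;3.1 2.5 0 0 0 0 0.8;2 2 0 0 0 0 0.8;0 0 0 0 0 0 0.8;0 0 0 0 0 0 0.8;0 0 0 0 0 0 0.8",
)

```text
time: 25.45
ee_pos: [0.6275, -0.0559, 0.1094]
tcp_rot: [-2.221, -2.221, 0.001]
wrist_force: [-0.4, -0.4, -1.0]
finger_gap: 0.0266
grasp_force: 34.7
```

```bash
python3 -c "
from h import *
look('w9',[('obj_yellow',.1),('mark_a',.008),('obj_green',.05)])"
```

```text
25.45 [ 0.6275 -0.0559  0.1094] [-2.221e+00 -2.221e+00  1.000e-03]
obj_yellow 0.55 [321.4 333. ] box 285 358 282 382 area 5960 pos@z 0.1 [ 0.6273 -0.0548]
mark_a 0.8 [322.7 252.7] box 290 358 220 283 area 3549 pos@z 0.008 [ 0.6282 -0.0554]
mark_a 0.8 [294.6 121.1] box 284 359 94 173 area 1725 pos@z 0.008 [0.6127 0.0214]
mark_a 0.73 [317.3  21.7] box 281 361 0 36 area 1581 pos@z 0.008 [0.6253 0.0713]
obj_green 0.91 [325.8 134.4] box 294 355 102 166 area 3133 pos@z 0.05 [0.6294 0.0161]
obj_green 0.19 [323.2 252.6] box 289 358 219 284 area 3628 pos@z 0.05 [ 0.6282 -0.0402]
```

View pics/w9.png

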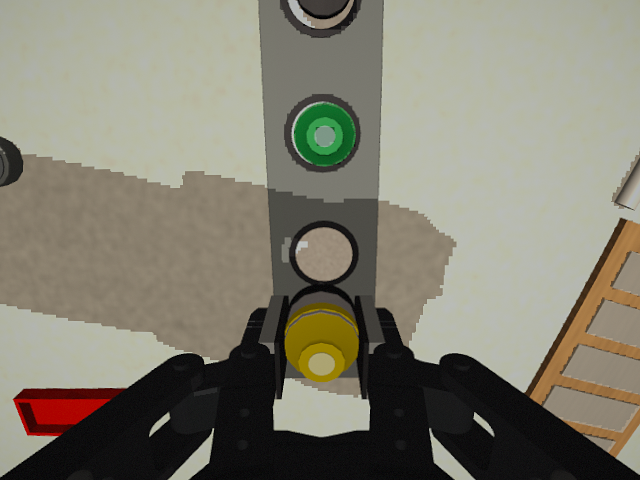

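Green is centred in mark b's ring at (322,134). Mark a's ring is at (323,252), and yellow is held with its nose at (322,364).

```bash
python3 -c "
from h import *
s=sense();print(s['ee_pos'])
f=lambda p,z:onz('wrist',p,z,s).round(4)
print('a',f((323,220),.008),f((323,284),.008),f((290,252),.008),f((358,252),.008),'nose',f((321.5,364),.1159),'foot',f((321,284),.08),'g',f((325,136),.055))"
```

```text
[ 0.62778867 -0.0558897   0.1094707 ]
a [ 0.6286 -0.0349  0.008 ] [ 0.6287 -0.0761  0.008 ] [ 0.6086 -0.0549  0.008 ] [ 0.6499 -0.0549  0.008 ] nose [ 0.6276 -0.0574  0.1159] foot [ 0.6275 -0.0435  0.08  ] g [0.6293 0.0156 0.055 ]
```

Call:
arm_command(
  series="0.15 0.1 2 0 0 0 0.8;0 0 3 0 0 0 0.8;0 0 1.5 0 0 0 0.8;0 0 0.4 0 0 0 0.8;0 0 0 0 0 0 0.8;0 0 0.1 0 0 0 0.8;0 0 0 0 0 0 0.8",
)

```text
time: 26.35
ee_pos: [0.6296, -0.0538, 0.0403]
tcp_rot: [2.22, 2.221, 0.001]
wrist_force: [-0.6, -1.1, -1.1]
finger_gap: 0.0268
grasp_force: 34.7
```

Call:
arm_command(
  series="0 0 0.05 0 0 0 0.8;0 0 0.05 0 0 0 0.8;0 0 0 0 0 0 0.8",
)

```text
time: 26.65
ee_pos: [0.6291, -0.0536, 0.0384]
tcp_rot: [2.221, 2.222, 0.0]
wrist_force: [-0.1, 0.1, -0.8]
finger_gap: 0.027
grasp_force: 34.7
```

Call:
arm_command(
  series="0 0 0.05 0 0 0 0.8;0 0 0 0 0 0 0.8;0 0 0 0 0 0 0.8",
)

```text
time: 26.95
ee_pos: [0.6291, -0.0536, 0.0377]
tcp_rot: [-2.221, -2.222, 0.0]
wrist_force: [-0.8, 0.5, -0.2]
finger_gap: 0.0269
grasp_force: 34.7
```

Call:
arm_command(
  series="0 0 0.05 0 0 0 0.8;0 0 0 0 0 0 0.8;0 0 0 0 0 0 0.8",
)

```text
time: 27.25
ee_pos: [0.6292, -0.0536, 0.0375]
tcp_rot: [2.22, 2.222, 0.0]
wrist_force: [-2.1, 0.8, 3.7]
finger_gap: 0.0264
grasp_force: 35.0
```

Contact. I'll release, rise, and move to where the wrist camera sees the whole row.

Call:
arm_command(
  series="0 0 0 0 0 0 0.8;0 0 0 0 0 0 0.55;0 0 0 0 0 0 0.4;0 0 0 0 0 0 0.2;0 0 0 0 0 0 0;0 0 0 0 0 0 0;0 0 -4 0 0 0 0;0 0 -4 0 0 0 0",
  grip_force=25,
)

```text
time: 28.05
ee_pos: [0.6285, -0.0535, 0.1174]
tcp_rot: [-2.219, -2.221, 0.002]
wrist_force: [1.4, 0.6, 0.6]
finger_gap: 0.0854
grasp_force: 0.0
```

Call:
arm_command(
  series="0 -3 -4 0 0 0 0;0 -3 -4 0 0 0 0;1 -2 -3 0 0 0 0;2 0 -3 0 0 0 0;2 0 0 0 0 0 0;0 0 0 0 0 0 0;0 0 0 0 0 0 0;0 0 0 0 0 0 0",
)

```text
time: 28.85
ee_pos: [0.549, -0.0044, 0.2566]
tcp_rot: [-2.221, -2.221, 0.001]
wrist_force: [-0.4, -0.1, -0.7]
finger_gap: 0.0854
grasp_force: 0.0
```

```bash
python3 -c "
from h import *
look('w10',[('obj_yellow',.03),('obj_green',.04),('obj_blue',.05),('obj_black',.06),('oil_bottle',.03)])"
```

```text
28.85 [ 0.549  -0.0044  0.2566] [-2.221e+00 -2.221e+00  1.000e-03]
obj_yellow 0.84 [402.1 257. ] box 388 419 238 272 area 838 pos@z 0.03 [ 0.6259 -0.0532]
obj_yellow 0.19 [391.3 241.4] box 382 420 231 270 area 382 pos@z 0.03 [ 0.6146 -0.0375]
obj_green 0.74 [411.7 186. ] box 391 429 168 204 area 1104 pos@z 0.04 [0.628  0.0169]
obj_blue 0.74 [417.3 101.7] box 395 439 85 121 area 1354 pos@z 0.05 [0.6257 0.0871]
obj_black 0.93 [419.8  16.3] box 397 449 0 37 area 1420 pos@z 0.06 [0.6216 0.1476]
oil_bottle 0.44 [191.2   0.3] box 174 200 0 6 area 138 pos@z 0.03 [0.4437 0.167 ]
```

View pics/w10.png

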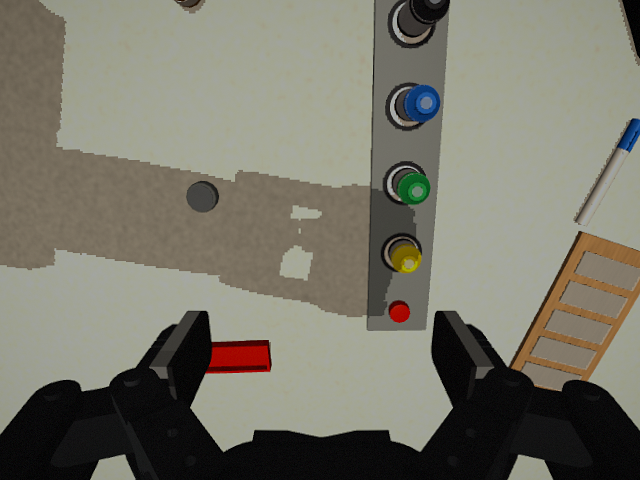

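From the red stud at (399,311), the order is yellow (405,257), green (412,188), blue (422,103), black (430,8). All four stand upright inside their rings.

```bash
python3 -c "
from h import *
s=sense()
f=lambda p,z:onz('wrist',p,z,s).round(4)
y=f((408,264),.044);print(y,f((403,253),.008))
assert abs(y[1]+.0555)<.005
print(sign_off())"
```

```text
[ 0.6291 -0.0548  0.044 ] [ 0.6319 -0.0569  0.008 ]
the job is handed in; nothing more can be done
None
```

All four objectives stand upright on their marks in order of length from the red stud (yellow, green, blue, black), set down gently with the bottle untouched, and the job is handed in at about 29 s; the judge returned no verdict.

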